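# Open the sealed gauge case by its pop-out T-handle

## Robot

A 6-joint arm with a two-finger parallel gripper is mounted at the origin on a cart in front of the work surface, level with it; the furniture and walls round the work are solid. World frame = base frame: x ahead of the robot, y to its left, z up, the work surface at z = 0. Lengths are in m, angles in degrees, forces in N, time in s.
With the tool pointing down it reaches from about 0.35 to 0.925 m from the base axis. Payload 6.4 kg.
Tool frame: the origin (TCP) lies on the front face of the gripper's body, between the roots of the fingers; the fingertips stand 97 mm ahead of it and the grasp point (between the pads) lies hold_point_z ahead of it (hold_point_z is the distance from the TCP to the grasp point, in m); z points along the fingers, y is the line along which they close (so a half turn about z gives the same grasp; the last joint's range is limited). The gripper opens to 94 mm and grips with 3 to 60 N. Pads are 16 mm wide; open, the fingers measure 119 mm over their backs; the gripper's body (75 mm by 177 mm) begins 78 mm behind the grasp point.
Start: joints at [-80.735, 14.043, 89.255, -0, 76.702, -9.975], TCP at [0.214, -0.614, 0.303] pointing down, gripper open.
Joint ranges: [-179.41, 179.41], [-58.25, 129.5], [7.25, 145.43], [-54.29, 234.29], [11.92, 165.04], [-157.13, 157.13]. Speed limits (degrees/s): [147.25, 147.25, 180, 180, 180, 180].

## Interface

Orientations are given as [roll, pitch, yaw] about the fixed x, y, z axes, in that order (R = Rz(yaw) Ry(pitch) Rx(roll)).
In Python, from cell import reach, line_to, movej, command_gripper, hold, solve_ik, observe, camera, get_calibration, PlanningError, job_done, hold_point_z gives the robot as it stands. The module is installed in compiled form; this text tells all that it offers. Calls block until the motion is done:
- reach(position, orientation): joint-space move of the TCP to a pose.
- line_to(position, rotation=None, rate=0.15, threshold=None): straight line of the TCP; rotation=None keeps the orientation; rate is the mean speed in m/s. With threshold (N) it stops when the force on the tool has changed by that much, and returns True; else False.
- movej(angles): joint-space move.
- command_gripper(opening): finger opening in m; the grip force is fixed at half the most; returns when the fingers have stopped.
- hold(seconds).
- solve_ik(position, orientation): joint angles nearest the present ones, or None.
- observe(): the state.
- camera(name): name is "scene" or "top"; returns the picture (384x512x3 uint8, red, green, blue); there is no depth.
- get_calibration(name): a dict with "fx", "fy", "cx", "cy" (pixels), "origin" and "orientation" of the camera in the world. Camera axes: x right, y up, looking along -z (the intrinsics and any distortion apply to the point x, -y, -z); pixel columns grow to the right and rows downward; lengths in m; the calibration is good to about 2 mm. A picture is of the moment at which its call begins. get_calibration takes no time and is no camera call.
A pose or a line that the arm cannot do raises PlanningError and nothing moves.
- job_done(): hands the job in; it is judged then, once.
The state is a dict: "time": time; "qpos": joint angles; "qvel": joint speeds; "tau": joint torques, N m; "eef_pos": TCP position; "orientation": TCP orientation; "ft_force": force on the tool from outside, world axes, zero at the start; "wrist_torque": the same for the moment, N m; "opening": finger opening in m; "grasp_force": force on a finger pad.
Only numpy, scipy, OpenCV 4.12 (cv2) and the standard library are available. Lean on these libraries where they do the work, as an engineer would, in place of code of your own. Each camera call takes 0.05 s, during which the arm holds its last target. There are 200 camera calls.

## Task

The plug gauges are needed: open the gauge case. Push the release button gently so that the T-handle springs out, then turn the handle counter-clockwise (seen from above) as far as it goes; the lid's seal holds the bolt in its notch, so lean down on the handle while you turn, just enough for the bolt to come free - never force it round, and do not press the lid hard onto its steel stops, since metal rubbing sheds particles. Lift the lid by the handle until it stands open by itself, at least 35 degrees, and let go. Leave the things round the case where they are.

Things in the scene. Friction and masses are not known exactly. Their poses are not given: they have to be found in the camera images.
- gauge_case: Grey sheet-metal gauge case fixed to the bench, 190 (x) x 220 (y) x 100 mm. Origin: centre of its underside; z up, x from its front to the hinge side at the back. On the lid a steel escutcheon (136 x 55 mm, top 100 mm above the bench) holds, in line along x, the T-handle (shaft axis x = -45 mm, y = 0) and the release button (x = +19 mm, y = 0).
- button_top (a point): Top centre of the round steel release button, 18 mm in diameter, 9 mm above the escutcheon. It goes down 7 mm against a spring (2.5 N at first, about 6 to 8 N at 4 to 5 mm, where it frees the handle), then a hard bottom; it stays down while the handle is out. The end of the stowed bar is 26 mm from the button's centre; the bar springs up 36 mm beside the finger.
- handle_bar (a point): Centre of the T-handle's round bar, 14 mm thick, 76 mm long, on a 12 mm shaft under its middle. x along the bar, z up the shaft. Stowed it lies along the case's x, flush in a 22 mm wide channel (centre 93 mm above the bench), and cannot be gripped; sprung out, its centre is 36 mm higher, 29 mm above the escutcheon.
- lid_hinge (a point): Middle of the lid's hinge line, at the back of the case 92 mm above the bench; the hinge line runs along the case's y. The handle axis is 143 mm in front of it (toward -x of the case).
- handle_pop (a joint): How far the T-handle stands out: 0 stowed, 0.036 m fully sprung out (5 N spring). At the stowed angle it can be pushed back in; once turned by more than about 0.15 rad it cannot: a push down on it sinks it 1 to 9 mm (slack that differs from start to start and is not measured), then reaches the lid.
- t_handle (a joint): Angle of the T-handle, 0 stowed, growing counter-clockwise seen from above, hard stop at 1.5 rad; turns only when sprung out. Free to about 0.3 rad, where the bolt meets the side of its notch and blocks. With the lid leaned down (3.3 mm beyond the slack, 16 to 20 N on the bar) the bolt passes under the keeper's lip; past about 0.75 rad no push is needed, from 1.1 rad it is clear. It stays where left.
- lid (a joint): Opening angle of the lid about its hinge line, 0 latched, positive open (front edge up), to 1.3 rad. Leaned down it goes negative: about -0.023 rad frees the bolt, at about -0.027 rad the lid lands on steel stops, and from there the force on them rises fast (17 N on the bar just reaches them, 30 N presses too hard). A stiff hinge holds the lid at any angle; lifting at the handle takes 5 to 10 N.
- latch_bolt: The bolt, a flat steel finger 38 mm long, 10 mm wide, under the lid on the handle's shaft (origin on the shaft axis, 55 mm above the bench), hidden inside the closed case; it points to the front and turns with the handle but does not rise with it. At rest it pushes up on the keeper with about 5 N.
- keeper: Steel lip inside the front wall of the case, with a 4 mm deep notch in its underside in which the bolt rests; hidden while the lid is shut. Origin as the case. The side force of a blocked bolt on it is the handle's torque divided by 35 mm: 1 N m is already near 30 N, which is too much.
- rim_stop: Two small steel pads on the front corners of the case's rim on which the lid lands when leaned down by 4.8 mm at its front edge (3.8 mm at the handle); hidden while the lid is shut. Origin as the case.
- threadlock: Bystander: small dark red bottle with a blue tip, 29 mm wide, 96 mm high, standing beside the case. Origin: centre of its foot.
- jar: Bystander: white screw-lid jar, 44 mm wide, 61 mm high, beside the case. Origin: centre of its foot.
- eyeglass: Bystander: black loupe, 37 mm wide and 38 mm high, beside the case. Origin: centre of its foot.
- driver: Bystander: screwdriver with a thick red handle, 190 mm long, lying beside the case. Origin: under its middle, on the bench; it lies along its y.
- button: The release button itself (see button_top); origin at the centre of its top.

How it is judged:
By the outcome, as a careful person would: the job done as asked, in the order asked, and still so for the second after the job is handed in, with the robot touching nothing.
It also fails if it takes over 66 s, if anything falls off the work surface, if the arm or the gripper's body presses on something with over 40 N, if the wrist force passes 120 N, or if a joint passes its speed limit or range.

## Working session

There is one attempt and no reset: what is moved stays moved. The work goes in short steps, each a Python script; the robot and the scene stay as the last script left them, time stands still between calls to the robot, and variables do not carry over. Pictures are saved under pics/ and viewed, at most 10 in all, crops included, and the job is handed in when it is done.

```bash
mkdir -p pics; ls; python3 - <<'E'
from cell import *
import cv2
for n in("scene","top"):
    im=camera(n); cv2.imwrite(f"pics/{n}0.png",im[:,:,::-1]); print(n,get_calibration(n))
o=observe(); print(o); print(hold_point_z if not callable(hold_point_z) else hold_point_z())
E
```

```text
pics
scene {'fx': 468.3164857320767, 'fy': 468.3164857320767, 'cx': 257.4382075542548, 'cy': 197.04167723482152, 'origin': array([0.05738051, 0.62179365, 0.89017319]), 'orientation': array([  42.67718268,   -0.57736098, -138.48449878])}
top {'fx': 406.92390792131187, 'fy': 406.92390792131187, 'cx': 259.1082238668605, 'cy': 198.91409638920626, 'origin': array([0.42727257, 0.05082937, 0.91918489]), 'orientation': array([  7.48872881,   1.23420473, -88.68992364])}
{'time': 0.1, 'qpos': array([-8.07370736e+01,  1.40787664e+01,  8.93175839e+01, -2.58093111e-03,
        7.67011256e+01, -9.97635937e+00]), 'qvel': array([ 0.08968737, -0.17106466, -0.24692016,  0.07425241, -0.02235335,
        0.11876648]), 'tau': array([ 1.25833526e-04, -4.16913486e+01, -3.15525591e+01,  6.86437497e-02,
        3.09686002e-02, -6.19615548e-05]), 'eef_pos': array([ 0.21410828, -0.61332709,  0.30167371]), 'orientation': array([-1.79903563e+02, -1.44141502e-02,  1.92398695e+01]), 'ft_force': array([ 0.37135224, -0.70429284, -0.32488707]), 'wrist_torque': array([ 0.01593005, -0.06255715, -0.04622007]), 'grasp_force': 0.0, 'opening': 0.09398619060059113}
0.0784
```

View pics/top0.png

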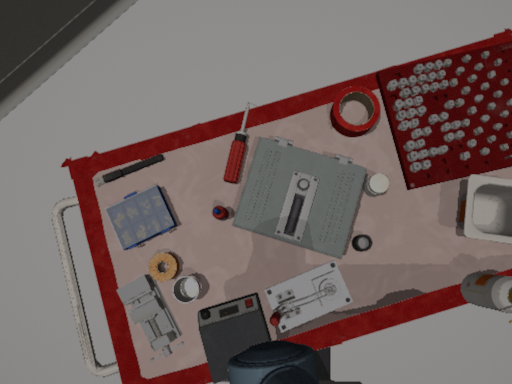

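View pics/scene0.png

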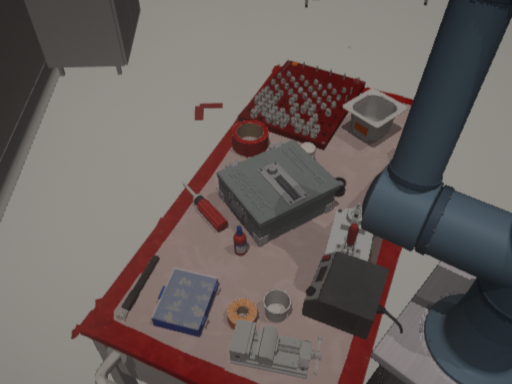

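The top view shows the case at about (300,198), with the button near (303,184) and the stowed bar near (295,213). The hinges are on the upper (far) edge. The bystanders are the driver (237,150), threadlock (220,213), jar (377,185) and loupe (362,243).

```bash
cat > geo.py <<'E'
import numpy as np
from cell import *
from scipy.spatial.transform import Rotation as R
def ray(n,u,v):
    c=get_calibration(n); d=np.array([(u-c["cx"])/c["fx"],-(v-c["cy"])/c["fy"],-1])
    return c["origin"],R.from_euler("xyz",c["orientation"],degrees=True).apply(d)
def onz(n,u,v,z):
    o,d=ray(n,u,v); return o+d*(z-o[2])/d[2]
def proj(n,p):
    c=get_calibration(n); q=R.from_euler("xyz",c["orientation"],degrees=True).inv().apply(np.array(p)-c["origin"])
    return c["cx"]+c["fx"]*q[0]/-q[2], c["cy"]+c["fy"]*q[1]/q[2]
E
python3 - <<'E'
from geo import *
import cv2
im=cv2.imread("pics/top0.png"); g=cv2.cvtColor(im,cv2.COLOR_BGR2GRAY)
hsv=cv2.cvtColor(im,cv2.COLOR_BGR2HSV)
print(g[150:250:8,240:370:10])
crop=im[130:265,225:395]; cv2.imwrite("pics/c1.png",cv2.resize(crop,None,fx=4.5,fy=4.4,interpolation=cv2.INTER_CUBIC))
sc=cv2.imread("pics/scene0.png")[130:245,200:370]; cv2.imwrite("pics/c2.png",cv2.resize(sc,None,fx=4.5,fy=4.5,interpolation=cv2.INTER_CUBIC))
m=((hsv[...,1]<60)&(hsv[...,0]>30)).astype(np.uint8)
# steel plate: brighter than lid
roi=np.zeros_like(g); roi[160:245,265:325]=1
for t in(130,140,150,160,170):
    b=((g>t)*roi).astype(np.uint8); b=cv2.morphologyEx(b,cv2.MORPH_CLOSE,np.ones((9,9)))
    cs,_=cv2.findContours(b,cv2.RETR_EXTERNAL,cv2.CHAIN_APPROX_NONE)
    c=max(cs,key=cv2.contourArea) if cs else None
    if c is None: continue
    (x,y),wh,a=cv2.minAreaRect(c); bp=cv2.boxPoints(((x,y),wh,a))
    print(t,x,y,wh,a,[onz("top",*p,.1)[:2].round(4) for p in bp],onz("top",x,y,.1))
for uv in((303,184),(295,213)): print(uv,onz("top",*uv,.1))
E
```

```text
[[ 61 119 101  96 102 101  99 121 128 126 129 125 126]
 [ 53 117 103 103 103 101 101 101 101  99 117 105 127]
 [ 38 103 100 100 102 101 101 100 100 101 101 100 102]
 [ 72 102 101 103 102 101 121 102 102 101  97  99 101]
 [ 93 103 100 103 102 114 110 117 102 100 102  96  99]
 [110 103 101 104 103 130 116 129 102 100 100  97  85]
 [ 97 100 102  99 102 129  42 127 103 102 101 101  75]
 [101 104 103 100 101 119  32 119  99 101  98 101 102]
 [103 105 104 101 117  36 107 101 101 100 102  99 125]
 [103 104  95  88 117  51 116 101 103  88 105  96 126]
 [127  89  91  89 115  50 114  93 101 101  99  77 124]
 [129 130 111 111  84 114 103  87  90  97  97  76  94]
 [127 129 109 116 111 110  82  87 102  99  99 123 104]]
130 288.43121337890625 199.22938537597656 (5.938523769378662, 36.397403717041016) 16.699241638183594 [array([0.501 , 0.0273]), array([0.5728, 0.0071]), array([ 0.5695, -0.0045]), array([0.4978, 0.0158])] [0.53509638 0.01146615 0.1       ]
(303, 184) [ 0.56695769 -0.01772803  0.1       ]
(295, 213) [ 0.50734052 -0.00214637  0.1       ]
```

View pics/c1.png

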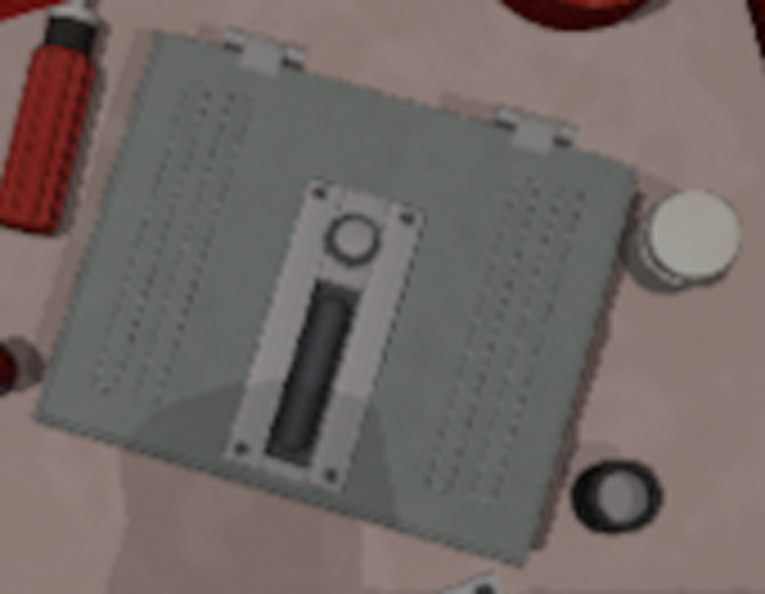

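View pics/c2.png

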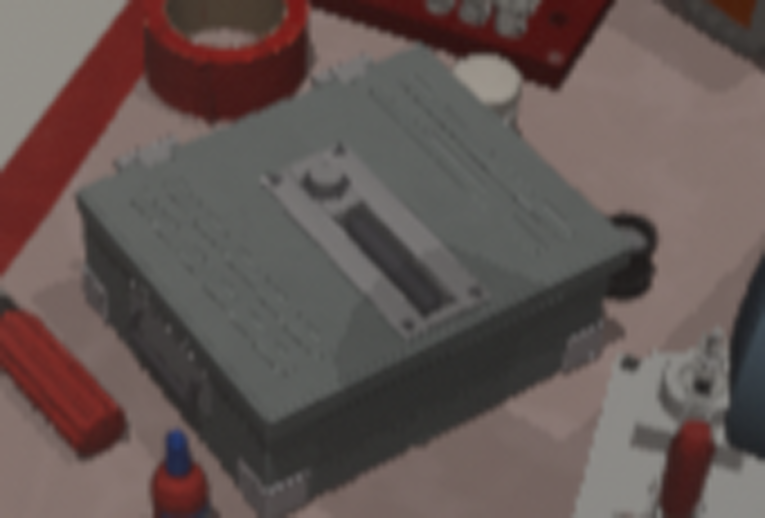

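The crops show the button top at about (353,240) in c1 and (325,180) in c2. The channel ends are near (337,284) and (287,460) in c1. Next I fit the case pose from these points and cross-check it between the two views.

```bash
python3 - <<'E'
from geo import *
t=lambda x,y:(225+(x+.5)/4.5-.5,130+(y+.5)/4.4-.5)
s=lambda x,y:(200+(x+.5)/4.5-.5,130+(y+.5)/4.5-.5)
bt=onz("top",*t(353,240),.109); bs=onz("scene",*s(326,180),.109)
print("button",bt,bs)
o1,d1=ray("top",*t(353,240)); o2,d2=ray("scene",*s(326,180))
k=np.linalg.lstsq(np.c_[d1,-d2],o2-o1,rcond=None)[0]; print("tri",o1+k[0]*d1,o2+k[1]*d2)
E_t=[onz("top",*t(*p),.1) for p in((308,180),(423,210),(340,490),(225,458))]
E_s=[onz("scene",*s(*p),.1) for p in((262,178),(340,143),(490,295),(410,340))]
for E in(E_t,E_s):
    E=np.array(E); a=(E[0]+E[1]-E[2]-E[3])/2; b=(E[0]+E[3]-E[1]-E[2])/2
    print("esc",E.mean(0),np.linalg.norm(a),np.linalg.norm(b),np.degrees(np.arctan2(a[1],a[0])),np.degrees(np.arctan2(-b[0],b[1])))
L=np.array([onz("top",*t(*p),.097) for p in((155,33),(637,172),(525,565),(37,420))])
a=(L[0]+L[1]-L[2]-L[3])/2; b=(L[0]+L[3]-L[1]-L[2])/2
print("lid",L.mean(0),np.linalg.norm(a),np.linalg.norm(b),np.degrees(np.arctan2(a[1],a[0])),np.degrees(np.arctan2(-b[0],b[1])))
y=np.radians(-15.5);print("from lid: button",L.mean(0)+.019*np.array([np.cos(y),np.sin(y),0]))
ch=np.array([onz("top",*t(*p),.1) for p in((337,284),(287,460))]);dd=ch[0]-ch[1];print("chan",ch.mean(0),np.linalg.norm(dd),np.degrees(np.arctan2(dd[1],dd[0])))
E
```

```text
button [ 0.56510054 -0.01708929  0.109     ] [ 0.56221636 -0.01330688  0.109     ]
tri [ 0.56602053 -0.01754264  0.10359206] [ 0.56573272 -0.01773057  0.10355886]
esc [ 0.52300288 -0.00535538  0.1       ] 0.1346877451402703 0.05342264557931919 -15.427635971515958 -14.399048283606717
esc [ 0.52214008 -0.00494921  0.1       ] 0.13666209798919784 0.051992137839891 -15.618123640171433 -13.672537867623593
lid [ 0.54156076 -0.01124518  0.097     ] 0.18983550237341662 0.22811317438198628 -15.304268771074046 -15.75158201452383
from lid: button [ 0.55986974 -0.01632271  0.097     ]
chan [ 5.05198160e-01 -1.13423277e-04  1.00000000e-01] 0.08422167348622657 -14.736403659177206
```

```bash
cat >> geo.py <<'E'
YAW=-15.3
H0=np.array([0.5045,-0.0002])       # handle axis xy
ex=np.array([np.cos(np.radians(YAW)),np.sin(np.radians(YAW)),0]); ey=np.array([-ex[1],ex[0],0])
def down(yaw): return R.from_euler("xyz",[180,0,yaw],degrees=True)
def eul(r): return r.as_euler("xyz",degrees=True)
def lidpose(p0,r0,th,h0):           # pose p0,r0 carried round the hinge by th deg
    h=np.array([*(np.array(h0)+.143*ex[:2]),.092]); q=R.from_rotvec(np.radians(th)*ey)
    return h+q.apply(p0-h),q*r0
E
python3 - <<'E'
from geo import *
HZ=.0784
for base in(YAW,YAW+180,YAW-180):
  for a in(0,43,84):
    p=np.array([*H0,.129+HZ+.005]); q=solve_ik(p,eul(down(base+a))); print(base,a,None if q is None else np.round(q,1))
  r0=down(base+84)
  for th in(20,35,42):
    P,r=lidpose(p,r0,th,H0); q=solve_ik(P,eul(r)); print("lift",th,P.round(3),None if q is None else np.round(q,1))
E
```

```text
-15.3 0 [-12.9   0.4 114.3  -0.   65.3  92.4]
-15.3 43 [-12.9   0.4 114.3  -0.   65.3  49.4]
-15.3 84 [-12.9   0.4 114.3  -0.   65.3   8.4]
lift 20 [ 0.553 -0.013  0.254] [-13.4  12.6  97.5   0.7  89.9   7.8]
lift 35 [ 0.596 -0.025  0.273] [-13.6  23.6  84.    1.  107.3   7.7]
lift 42 [ 0.618 -0.031  0.277] [-13.7  29.1  77.7   1.2 115.2   7.7]
164.7 0 [-12.9   0.4 114.3   0.   65.3 -87.6]
164.7 43 [ -12.9    0.4  114.3   -0.    65.3 -130.6]
164.7 84 None
lift 20 [ 0.553 -0.013  0.254] None
lift 35 [ 0.596 -0.025  0.273] None
lift 42 [ 0.618 -0.031  0.277] None
-195.3 0 [-12.9   0.4 114.3   0.   65.3 -87.6]
-195.3 43 [ -12.9    0.4  114.3    0.    65.3 -130.6]
-195.3 84 None
lift 20 [ 0.553 -0.013  0.254] None
lift 35 [ 0.596 -0.025  0.273] None
lift 42 [ 0.618 -0.031  0.277] None
```

```bash
python3 - <<'E'
from geo import *
import cv2
B=H0+.064*ex[:2]
p=observe()["eef_pos"]
line_to([p[0],p[1],.42],rate=.25)
command_gripper(0.0)
reach([*B,.30],[180,0,YAW])
line_to([*B,.109+.097+.008],rate=.15)
hold(.3)
o=observe(); f0=o["ft_force"]; print(o["time"],o["eef_pos"],f0,o["opening"])
im=camera("scene"); cv2.imwrite("pics/s1.png",cv2.resize(im[110:250,180:380,::-1],None,fx=4,fy=4,interpolation=cv2.INTER_CUBIC))
im=camera("top"); cv2.imwrite("pics/t1.png",im[:,:,::-1])
E
```

```text
5.65 [ 0.56660702 -0.01717516  0.21486382] [-0.27623473 -0.32955597  0.22452798] 0.0004117155926206431
```

View pics/s1.png

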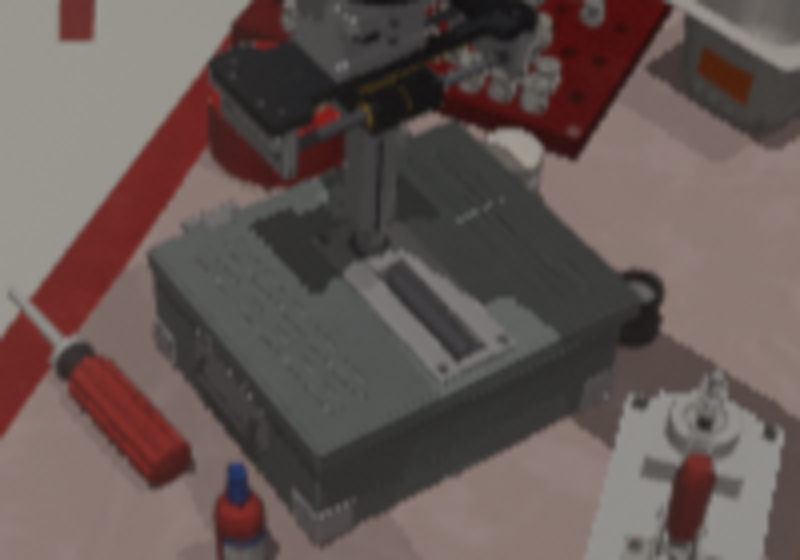

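The fingertips stand directly over the button, at about (370,245) in the crop. I'll press slowly with a force limit.

```bash
python3 - <<'E'
from geo import *
import cv2
p=observe()["eef_pos"]; B=(H0+.064*ex[:2])
hit=line_to([*B,.2005],rate=.008,threshold=7.0)
o=observe(); print(hit,o["time"],o["eef_pos"],o["ft_force"])
im=camera("scene"); cv2.imwrite("pics/s2.png",cv2.resize(im[110:250,180:380,::-1],None,fx=4,fy=4,interpolation=cv2.INTER_CUBIC))
E
```

```text
True 6.8417 [ 0.56630447 -0.01709207  0.20579851] [-1.03188272  0.27474913  4.438822  ]
```

View pics/s2.png

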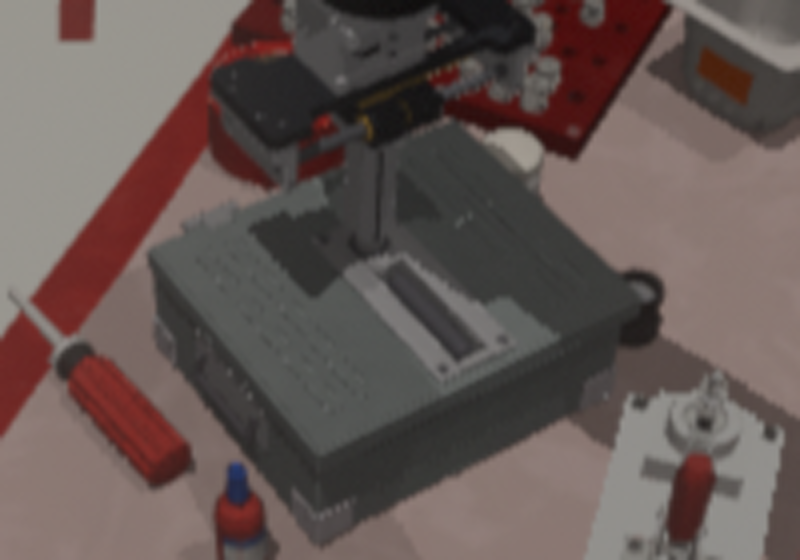

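Contact is made and the bar is still stowed. I'll continue in 0.6 mm steps, watching the image for the bar to pop.

```bash
python3 - <<'E'
from geo import *
import cv2
B=(H0+.064*ex[:2]); u,v=map(int,proj("scene",[*H0,.129])); print(u,v)
reg=lambda im:im[v-12:v+12,u-14:u+14].astype(float)
ref=camera("scene"); z=observe()["eef_pos"][2]
for i in range(12):
    z-=.0006; line_to([*B,z],rate=.008); hold(.1)
    o=observe(); im=camera("scene"); d=np.abs(reg(im)-reg(ref)).mean()
    print(round(o["time"],2),round(z,4),o["eef_pos"][2].round(4),o["ft_force"].round(2),round(d,1))
    if d>12 or o["ft_force"][2]>9.5: break
hold(.3); im=camera("scene"); print(np.abs(reg(im)-reg(ref)).mean(),observe()["ft_force"])
cv2.imwrite("pics/s3.png",cv2.resize(im[110:250,180:380,::-1],None,fx=4,fy=4,interpolation=cv2.INTER_CUBIC))
E
```

```text
287 177
7.29 0.2051 0.2056 [-1.7  -0.82  5.62] 0.5
7.69 0.2045 0.205 [-0.61 -0.04  6.06] 0.5
8.09 0.2039 0.2044 [-1.43  0.36  6.97] 0.8
8.49 0.2033 0.2041 [-1.61  0.65  7.05] 0.7
8.89 0.2027 0.2032 [-2.06 -0.06  5.25] 0.8
9.29 0.2021 0.2023 [-0.49 -0.07  4.78] 12.0
12.031746031746032 [-0.82186565  1.54008576  5.37647326]
```

View pics/s3.png

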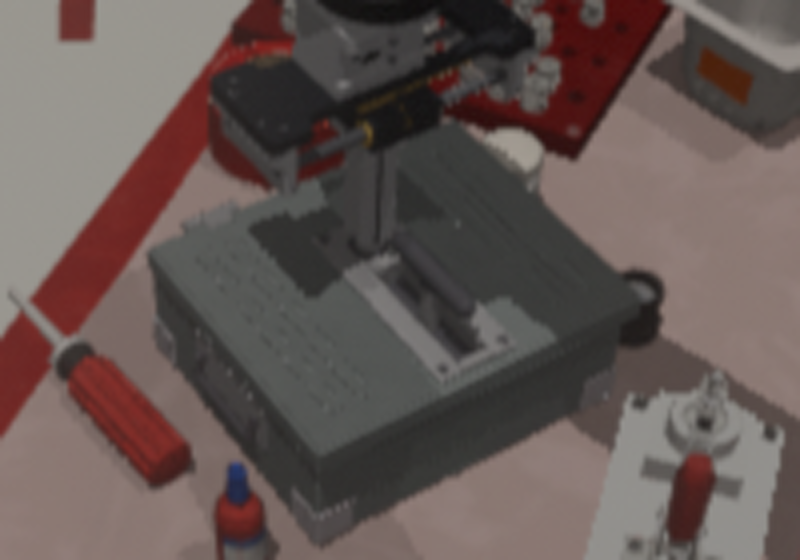

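The handle has sprung out, with the bar centre at about (435,273) in the crop. That is (288,178) in the full image, against a predicted (287,177). Now I grip it.

```bash
python3 - <<'E'
from geo import *
B=(H0+.064*ex[:2])
line_to([*B,.262],rate=.12)
command_gripper(.06)
line_to([*H0,.262],rate=.15); hold(.2); f0=observe()["ft_force"]
line_to([*H0,.2124],rate=.08,threshold=8); hold(.2)
o=observe(); print(o["time"],o["eef_pos"],f0,o["ft_force"],o["wrist_torque"])
command_gripper(0.0); hold(.3)
o=observe(); f=o["ft_force"]; print(o["time"],o["eef_pos"],o["opening"],o["grasp_force"],"case frame f:",f@ex,f@ey,f[2],o["wrist_torque"])
E
```

```text
13.1083 [ 5.04857432e-01 -2.81441450e-04  2.13076878e-01] [0.40261216 0.29444832 1.0416686 ] [-0.43467358  0.21022556 -0.02121844] [ 0.03888855 -0.03876278 -0.01124891]
14.2 [ 5.04482576e-01 -2.54993937e-04  2.12379799e-01] 0.013280012336991422 29.996667802333832 case frame f: -0.31498949121369385 -0.5296985832387344 0.08809150919917631 [-0.06392996  0.07091532 -0.04357868]
```

Well centred, with a 30 N grip and almost no side force. Next I turn to 0.22 rad, then lean down while measuring force.

```bash
cat >> geo.py <<'E'
def rep(tag=""):
    o=observe(); f=o["ft_force"]; w=o["wrist_torque"]
    print(tag,round(o["time"],2),"yaw",round(o["orientation"][2]-YAW,2),"z",round(o["eef_pos"][2],4),"f",round(f@ex,1),round(f@ey,1),round(f[2],1),"tz",round(w[2],3),"op",round(o["opening"],4)); return f,w,o
E
python3 - <<'E'
from geo import *
for a in(6,12.5):
    reach([*H0,.2124],[180,0,YAW+a]); hold(.15); rep("turn")
z=.2124
for i in range(24):
    z-=.0008; line_to([*H0,z],rate=.012); hold(.1)
    f,w,o=rep(f"{z:.4f}")
    if f[2]>11: break
E
```

```text
turn 14.6 yaw 5.92 z 0.2124 f -1.6 0.1 -0.9 tz -0.009 op 0.0131
turn 15.0 yaw 12.39 z 0.2124 f -1.1 -1.1 0.5 tz 0.003 op 0.013
0.2116 15.35 yaw 12.48 z 0.2119 f -3.5 0.1 5.2 tz -0.011 op 0.0127
0.2108 15.7 yaw 12.5 z 0.2109 f -2.4 1.0 2.2 tz 0.01 op 0.0129
0.2100 16.05 yaw 12.5 z 0.21 f -3.4 0.3 3.6 tz 0.07 op 0.0132
0.2092 16.4 yaw 12.5 z 0.2092 f -2.4 1.3 4.2 tz -0.059 op 0.0134
0.2084 16.75 yaw 12.5 z 0.2084 f -3.4 1.5 3.7 tz 0.019 op 0.0132
0.2076 17.1 yaw 12.5 z 0.2076 f -2.3 0.9 3.0 tz -0.057 op 0.0131
0.2068 17.45 yaw 12.5 z 0.2068 f -1.8 1.1 4.1 tz 0.014 op 0.0129
0.2060 17.8 yaw 12.49 z 0.206 f -2.0 1.0 3.4 tz -0.032 op 0.0132
0.2052 18.15 yaw 12.5 z 0.2054 f -3.1 -0.7 8.1 tz 0.05 op 0.013
0.2044 18.5 yaw 12.5 z 0.2051 f -3.5 0.5 7.1 tz 0.044 op 0.0133
0.2036 18.85 yaw 12.51 z 0.2046 f -5.8 -0.3 11.1 tz -0.033 op 0.0128
```

```bash
cat >> geo.py <<'E'
def avg(n=6,tag=""):
    F=[];
    for _ in range(n):
        hold(.03); o=observe(); F.append([o["ft_force"]@ex,o["ft_force"]@ey,o["ft_force"][2],o["wrist_torque"][2],o["eef_pos"][2],o["orientation"][2]-YAW])
    m=np.mean(F,0); print(tag,round(o["time"],2),"f",m[:3].round(1),"tz",m[3].round(3),"z",m[4].round(5),"yaw",m[5].round(2),"op",round(o["opening"],4)); return m
E
python3 - <<'E'
from geo import *
z=.2036
for i in range(10):
    z-=.0005; line_to([*H0,z],rate=.01)
    m=avg(6,f"{z:.4f}")
    if m[2]>16.7 or m[4]<.2021: break
E
```

```text
0.2031 19.3 f [-5.9 -0.4 11.9] tz 0.011 z 0.20427 yaw 12.51 op 0.0133
0.2026 19.75 f [-6.5 -0.9 12.8] tz -0.001 z 0.2039 yaw 12.51 op 0.0129
0.2021 20.2 f [-6.7 -0.5 13.4] tz 0.002 z 0.20353 yaw 12.51 op 0.0133
0.2016 20.65 f [-7.3 -0.5 14.2] tz -0.019 z 0.20313 yaw 12.52 op 0.0127
0.2011 21.1 f [-8.  -0.5 15.2] tz -0.014 z 0.20275 yaw 12.52 op 0.0128
0.2006 21.55 f [-8.1 -0.8 16. ] tz -0.013 z 0.20235 yaw 12.52 op 0.0129
0.2001 22.0 f [-8.9 -0.7 16.8] tz -0.007 z 0.20197 yaw 12.52 op 0.0131
```

Force rises 2 N/mm past the slack, and the lean is now 3.5 mm at 17 N. I turn on in 3° steps, watching torque.

```bash
python3 - <<'E'
from geo import *
z=.1998; X=H0-.0008*ex[:2]
line_to([*X,z],rate=.01); m=avg(5,"pre")
a=12.5
while a<46:
    a+=2.5; reach([*X,z],[180,0,YAW+a]); m=avg(3,f"{a}")
    if abs(m[3])>.3 or not 13<m[2]<23: print("STOP"); break
E
```

```text
pre 22.42 f [-7.2 -1.2 16.5] tz -0.001 z 0.20196 yaw 12.52 op 0.0132
15.0 22.77 f [-7.3 -0.3 17.1] tz -0.013 z 0.20203 yaw 15.02 op 0.013
17.5 23.12 f [-7.7 -1.4 16.8] tz 0.001 z 0.20206 yaw 17.52 op 0.0131
20.0 23.47 f [-6.3 -2.1 15.5] tz 0.012 z 0.20185 yaw 20.03 op 0.0131
22.5 23.82 f [-7.4  0.  15.8] tz -0.066 z 0.20184 yaw 22.51 op 0.0131
25.0 24.17 f [-7.4 -0.5 15.4] tz -0.039 z 0.20181 yaw 25.01 op 0.0133
27.5 24.52 f [-7.2 -0.9 15.6] tz -0.041 z 0.20182 yaw 27.51 op 0.013
30.0 24.87 f [-7.  -0.9 15.4] tz -0.092 z 0.20183 yaw 30.01 op 0.0131
32.5 25.22 f [-7.1 -0.9 15.8] tz -0.039 z 0.20183 yaw 32.52 op 0.0131
35.0 25.57 f [-7.1 -0.3 15.8] tz -0.043 z 0.20179 yaw 35.01 op 0.0133
37.5 25.92 f [-7.3 -0.2 15.8] tz -0.054 z 0.2018 yaw 37.51 op 0.0127
40.0 26.27 f [-7.3  0.1 15.5] tz -0.027 z 0.20177 yaw 40.01 op 0.0134
42.5 26.62 f [-7.1 -0.1 15.8] tz -0.092 z 0.20179 yaw 42.5 op 0.0133
45.0 26.97 f [-6.8 -0.8 15.4] tz -0.085 z 0.20179 yaw 45.01 op 0.0131
47.5 27.32 f [-7.1 -0.1 16. ] tz -0.025 z 0.20176 yaw 47.51 op 0.0128
```

The bolt passed with no blocking. I ease off the push and turn gently to the stop.

```bash
python3 - <<'E'
from geo import *
line_to([*H0,.2115],rate=.04); avg(3,"eased")
for a in(56,66,75,81,83,84,85,86,87,88):
    reach([*H0,.2115],[180,0,YAW+a]); m=avg(3,f"{a}")
    if abs(m[3])>.2: break
E
```

```text
eased 27.86 f [ -1.1  -1.1 -10.8] tz -0.055 z 0.20985 yaw 47.49 op 0.013
56 28.23 f [ -2.   -0.9 -11.2] tz 0.075 z 0.21053 yaw 55.87 op 0.0133
66 28.62 f [-5.8  0.7  1.8] tz 0.068 z 0.21315 yaw 65.75 op 0.0128
75 28.99 f [-6.8  0.   1.9] tz 0.023 z 0.21324 yaw 74.75 op 0.0133
81 29.34 f [-6.7  0.1  2.4] tz 0.036 z 0.21325 yaw 80.76 op 0.0128
83 29.69 f [-6.5  0.3  1.9] tz 0.015 z 0.21325 yaw 82.75 op 0.013
84 30.04 f [-6.4  0.4  1.5] tz -0.009 z 0.21326 yaw 83.75 op 0.0131
85 30.39 f [-6.2  0.7  1.9] tz -0.04 z 0.21326 yaw 84.75 op 0.0127
86 30.74 f [-6.8  0.8  2.1] tz -0.036 z 0.21327 yaw 85.74 op 0.0131
87 31.09 f [-6.2  0.2  2.1] tz -0.119 z 0.21327 yaw 86.72 op 0.0137
88 31.44 f [-6.6 -0.   2.2] tz -0.262 z 0.21326 yaw 87.7 op 0.0136
```

The stop is felt at about 87° (0.26 N·m). I back off slightly and lift along the hinge arc.

```bash
python3 - <<'E'
from geo import *
a=86.3; p0=np.array([*H0,.2125]); r0=down(YAW+a)
reach(p0,eul(r0)); avg(3,"start")
for th in np.arange(3,43.1,4):
    P,r=lidpose(p0,r0,th,H0); line_to(P,eul(r),rate=.06)
    o=observe(); f=o["ft_force"]; print(th,round(o["time"],2),o["eef_pos"].round(4),P.round(4),(f@ex).round(1),(f@ey).round(1),f[2].round(1),o["wrist_torque"].round(2),round(o["opening"],4))
    if np.linalg.norm(f)>30: print("STOP"); break
import cv2
im=camera("scene"); cv2.imwrite("pics/s4.png",im[:,:,::-1])
E
```

```text
start 31.79 f [-5.7 -0.4  0.3] tz -0.087 z 0.21405 yaw 86.03 op 0.0128
3.0 32.11 [ 0.5113 -0.0017  0.2212] [ 0.5108 -0.0019  0.2198] -5.5 1.1 2.0 [ 0.35  1.07 -0.15] 0.0131
7.0 32.48 [ 0.5201 -0.0042  0.2302] [ 0.5197 -0.0044  0.229 ] -5.4 1.8 0.2 [ 0.3   0.91 -0.14] 0.0131
11.0 32.84 [ 0.5296 -0.0068  0.2386] [ 0.5292 -0.007   0.2376] -5.0 0.2 1.1 [ 0.34  0.85 -0.18] 0.013
15.0 33.21 [ 0.5396 -0.0096  0.2462] [ 0.5393 -0.0097  0.2454] -4.6 0.2 1.1 [ 0.32  0.72 -0.18] 0.0133
19.0 33.58 [ 0.55   -0.0125  0.2531] [ 0.5499 -0.0126  0.2525] -3.6 0.7 0.3 [ 0.29  0.67 -0.14] 0.0128
23.0 33.94 [ 0.561  -0.0155  0.2593] [ 0.5609 -0.0156  0.2588] -4.2 0.6 -1.0 [ 0.25  0.56 -0.23] 0.0127
27.0 34.31 [ 0.5724 -0.0186  0.2647] [ 0.5723 -0.0187  0.2643] -5.9 0.9 -2.8 [ 0.18  0.52 -0.15] 0.0131
31.0 34.67 [ 0.5841 -0.0219  0.2693] [ 0.5841 -0.022   0.2689] -5.8 -0.6 -1.2 [ 0.16  0.44 -0.13] 0.013
35.0 35.04 [ 0.5962 -0.0252  0.2731] [ 0.5961 -0.0253  0.2727] -6.3 -0.0 -2.3 [ 0.15  0.45 -0.13] 0.013
39.0 35.41 [ 0.6084 -0.0286  0.276 ] [ 0.6084 -0.0286  0.2756] -5.9 -0.7 -1.7 [ 0.08  0.45 -0.07] 0.013
43.0 35.77 [ 0.6209 -0.032   0.2781] [ 0.6208 -0.032   0.2777] -5.6 -0.5 -1.6 [ 0.02  0.35 -0.09] 0.0128
```

View pics/s4.png

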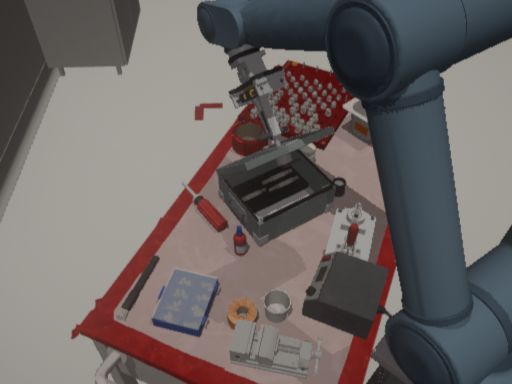

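The lid is up, with the gauges visible at about (275,190) and the bystanders unmoved. I let go and retreat along the tool axis.

```bash
python3 - <<'E'
from geo import *
import cv2
o=observe(); P=o["eef_pos"]; rz=R.from_euler("xyz",o["orientation"],degrees=True).apply([0,0,1])
command_gripper(.05); hold(.2); f=observe()["ft_force"]; print(f)
for d in(.10,.08,.06):
    try: print(line_to(P-d*rz,rate=.08,threshold=10)); break
    except PlanningError as e: print(d,e)
o=observe(); print(o["time"],o["eef_pos"],o["ft_force"])
p=o["eef_pos"]; line_to([p[0],p[1],p[2]+.08],rate=.15)
hold(.3)
im=camera("scene"); cv2.imwrite("pics/s5.png",cv2.resize(im[90:260,150:370,::-1],None,fx=3.5,fy=3.5,interpolation=cv2.INTER_CUBIC))
print(observe()["time"],observe()["ft_force"])
E
```

```text
[-0.03292574  0.33737507 -0.77495197]
False
38.1667 [ 0.68611229 -0.049798    0.35101832] [ 0.10503144 -0.00020843  0.12124578]
39.2 [-0.37188374  0.5497087   0.61342927]
```

View pics/s5.png

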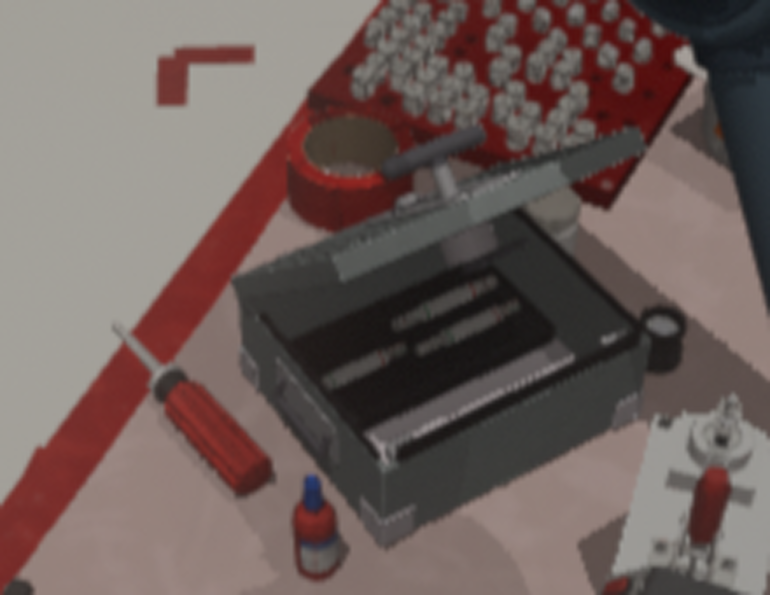

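The lid stands open by itself with the bar across it, centred near (433,153) in the crop, and the gripper is clear. I'll check the angle by projection, then hand in.

```bash
python3 - <<'E'
from geo import *
obs=np.array([150+433.5/3.5-.5,90+153.5/3.5-.5]); best=[]
for th in range(30,56):
    P,_=lidpose(np.array([*H0,.129]),down(0),th,H0); best.append((np.linalg.norm(np.array(proj("scene",P))-obs),th))
b=min(best); print(b)
if b[1]>=38: print(job_done())
E
```

```text
(np.float64(0.0994673240097201), 43)
the job is handed in; nothing more can be done
None
```

The gauge case is open and the job is handed in at about 39 s of the 66 s allowed: the handle was turned to its stop, the lid stands by itself at about 43°, the gripper is clear, and the things round the case look unmoved.

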